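# Sort the microscopy bench into its holders

### The arm

A 6-joint arm with a two-finger parallel gripper is mounted at the origin on a cart in front of the work surface, level with it; the furniture and walls round the work are solid. World frame = base frame: x ahead of the robot, y to its left, z up, the work surface at z = 0. Lengths are in m, angles in rad, forces in N, time in s.
With the tool pointing down it reaches from about 0.275 to 0.875 m from the base axis. Payload 12.5 kg.
Tool frame: the origin (TCP) lies midway between the tips of the shut fingers; the grasp point (between the pads) lies 19 mm behind it (r.grasp_offset is the distance from the TCP to the grasp point, in m); z points along the fingers, y is the line along which they close (so a half turn about z gives the same grasp; the last joint's range is limited). The gripper opens to 85 mm and grips with 20 to 120 N. Pads are 22 mm wide; open, the fingers measure 114 mm over their backs; the gripper's body (76 mm by 85 mm) begins 54 mm behind the grasp point. The pads swing forward as they close: fully open they stand 13 mm farther back than shut.
Start: joints at [1.107, 0.351, 1.652, -0, 1.139, -0.085], TCP at [0.203, 0.511, 0.231] pointing down, gripper open.
Joint ranges: [-2.75, 2.75], [-0.79, 2.1], [0.01, 2.65], [-1.57, 4.71], [0.07, 3.14], [-2.87, 2.87]. Speed limits (rad/s): [2.22, 2.22, 2.79, 3.14, 3.14, 3.14].

### API

Orientations are given as a 3x3 rotation matrix whose columns are the frame's x, y, z axes.
In Python, from bench import r gives the robot as it stands.
- The arm moves only by the tool step_arm, never from a script. Its arguments are lists of equal length, an entry for each row: "jaw": the closure, from -1 (fully open) to 1 (shut); "offset": the shift along the world's x, y, z each as a share of 30 cm, from -1 to 1, a list of three; "turn": the turn about the world's z as a share of 30 degrees, from -1 to 1. In form: {"jaw": [jaw, ...], "offset": [[tx, ty, tz], ...], "turn": [turn, ...]}. A call has 1 to 10 rows; each row shifts and turns the commanded pose from where the row before left it; what a row does not reach is not made up. A row lasts 1/8 s, in which the tool goes at most 62.5 mm and 10.7 degrees, less where a joint would pass 70% of its speed; a pose out of reach is approached as far as the arm can. A call with a number of a shift or a turn outside -1 to 1 is refused whole. A call with a gripper value outside its range is refused whole. The fingers move at their own pace and stop on an object; "force" is the grip in N (left out, the last holds). Time passes only in rows, so rows that do not move let the fingers close. It gives the time, the measured TCP pose, the force, the opening and the grip force at its end, in the units of the state.
- r.observe(): the state, without advancing time (a new reading comes with each control period).
- r.get_image(name): name is "side" or "top"; returns a dict with "frame" (480x640x3 uint8, blue, green, red), "camera_matrix" (3x3 intrinsics, pixels), "R" (3x3) and "t" (3): a world point X has camera coordinates R X + t. Camera axes: x right, y down, z forward; pixel columns grow to the right and rows downward; lengths in m; the calibration is good to about 2 mm. A picture is of the moment at which its call begins. There is no depth.
- r.close_job(): hands the job in; it is judged then, once.
Trained networks look in the newest picture that a camera, given by its name, has taken for a name from the list of things; names that differ only in an ending like _2 or _b are one class to them, and where a whole thing is asked for, a point or a joint stands for the part that bears it (a point fixed in the world has none). Each returns a list of dicts, best first, with "score" (0 to 1); they miss things now and then, are a little off and sometimes report something else, mostly with a low value. They report only what shows in the picture. A call takes as long as a camera call. They do not tell look-alikes from the thing itself.
- r.look_for(camera, name): "at" ([column, row] in pixels, amid what is visible of it).
- r.silhouettes(camera, name): "pixels" (480x640 bool, what is visible of it) and "at" ([column, row] in pixels, amid what is visible of it).
The state is a dict: "time_s": time; "joints": joint angles; "qvel": joint speeds; "effort": joint torques, N m; "position": TCP position; "orientation": TCP orientation; "wrist_force": force on the tool from outside, world axes, zero at the start; "moment": the same for the moment, N m; "finger_gap": opening from 0.0 (shut) to 1.0 (fully open); "grip_force": force on a finger pad.
Only numpy, scipy, OpenCV 4.12 (cv2) and the standard library are available. Lean on these libraries where they do the work, as an engineer would, in place of code of your own. Each camera call takes 0.05 s, during which the arm holds its last target. There are 200 camera calls.

### The job

Clear up the bench after the microscope session by sorting the loose things into their holders: the two wide-lidded sample pots into the two-bay tray, one in each bay; the two slim objective cans into the two-hole stand, one in each hole; and the little oil bottle into the round drip dish. Everything stays upright throughout and ends standing flat on the floor of its holder, let go of and at rest.

Things in the scene. Friction and masses are not known exactly. Their poses are not given: they have to be found in the camera images.
- sample_pot_1: Sample pot: white tapered body 44 mm across, wide ribbed screw lid (red) 52 mm across from 44 to 59 mm height, 59 mm tall in all, about 30 g, closed, loose. Origin at the centre of its underside, z up its axis.
- sample_pot_2: Sample pot: white tapered body 44 mm across, wide ribbed screw lid (yellow) 52 mm across from 44 to 59 mm height, 59 mm tall in all, about 30 g, closed, loose. Origin at the centre of its underside, z up its axis.
- objective_can_1: Objective can: slim straight round can (black body) 36 mm across with a fixed black screw cap 40 mm across from 52 to 68 mm height, 68 mm tall in all, about 60 g, closed, loose. Origin at the centre of its underside, z up its axis.
- objective_can_2: Objective can: slim straight round can (white body) 36 mm across with a fixed black screw cap 40 mm across from 52 to 68 mm height, 68 mm tall in all, about 60 g, closed, loose. Origin at the centre of its underside, z up its axis.
- oil_bottle: Immersion oil bottle: small brown glass bottle, body 27 mm across up to about 38 mm height, then a shoulder and a black screw cap 18 mm across from 43 to 56 mm height, 56 mm tall in all, about 30 g, closed, loose. Origin at the centre of its underside, z up its axis.
- pot_tray: Home of the sample pots: white open tray with two square bays side by side along its y axis, fixed to the table. Outside 84 (x) by 160 (y) mm, 28 mm high, walls 4 mm, floor 4 mm above the table; a small lip at each end reaches to y = +-89 mm. Bay centres at y = -39 and +39 mm in its frame, each bay about 76 by 74 mm inside. Either pot may go in either bay. Origin at the centre of its underside, z up.
- can_stand: Home of the objective cans: grey solid block 84 (x) by 160 (y) mm, 28 mm high, with two round flat-bottomed holes of 56 mm diameter and 20 mm depth (their floor is 8 mm above the table) side by side along its y axis, centres at y = -39 and +39 mm in its frame, fixed to the table. Either can may go in either hole. Origin at the centre of its underside, z up.
- drip_dish: Home of the oil bottle: low round steel dish, outside 62 mm across at the rim, 14 mm high, wall 3 mm, inside about 50 mm across at the flat floor, which is 4 mm above the table; fixed to the table. Origin at the centre of its underside, z up.
- microscope: The bench microscope, not part of the job: tall and fixed, in the right-hand middle of the table, about 0.38 m high, so keep arm and gripper clear of it. Origin on the table under its middle; its base, stage and knobs lie within 110 mm of it in y, and its eyepieces overhang towards the robot to about 130 mm in front of it (-x).
Mind the look-alikes: they are no part of the job. What is shaped like the sample_pot_1 but blue or pink is not meant.

How it is judged:
At the end, for the whole second after the job is handed in: Each pot within 17 mm (x, y) of a tray bay centre, each can within 13 mm of a hole centre, the oil bottle within 16 mm of the middle of the dish; undersides within 4 mm of the holder floor, tilt under 0.12 rad, at rest (((x of sample_pot_1 in the frame of pot_tray between -0.017 and 0.017 m and y of sample_pot_1 in the frame of pot_tray between -0.056 and -0.022 m and z of sample_pot_1 in the frame of pot_tray between 0 and 0.008 m) or (x of sample_pot_1 in the frame of pot_tray between -0.017 and 0.017 m and y of sample_pot_1 in the frame of pot_tray between 0.022 and 0.056 m and z of sample_pot_1 in the frame of pot_tray between 0 and 0.008 m)) and ((x of sample_pot_2 in the frame of pot_tray between -0.017 and 0.017 m and y of sample_pot_2 in the frame of pot_tray between -0.056 and -0.022 m and z of sample_pot_2 in the frame of pot_tray between 0 and 0.008 m) or (x of sample_pot_2 in the frame of pot_tray between -0.017 and 0.017 m and y of sample_pot_2 in the frame of pot_tray between 0.022 and 0.056 m and z of sample_pot_2 in the frame of pot_tray between 0 and 0.008 m)) and ((x of objective_can_1 in the frame of can_stand between -0.013 and 0.013 m and y of objective_can_1 in the frame of can_stand between -0.052 and -0.026 m and z of objective_can_1 in the frame of can_stand between 0.004 and 0.012 m) or (x of objective_can_1 in the frame of can_stand between -0.013 and 0.013 m and y of objective_can_1 in the frame of can_stand between 0.026 and 0.052 m and z of objective_can_1 in the frame of can_stand between 0.004 and 0.012 m)) and ((x of objective_can_2 in the frame of can_stand between -0.013 and 0.013 m and y of objective_can_2 in the frame of can_stand between -0.052 and -0.026 m and z of objective_can_2 in the frame of can_stand between 0.004 and 0.012 m) or (x of objective_can_2 in the frame of can_stand between -0.013 and 0.013 m and y of objective_can_2 in the frame of can_stand between 0.026 and 0.052 m and z of objective_can_2 in the frame of can_stand between 0.004 and 0.012 m)) and x of oil_bottle in the frame of drip_dish between -0.016 and 0.016 m and y of oil_bottle in the frame of drip_dish between -0.016 and 0.016 m and z of oil_bottle in the frame of drip_dish between 0 and 0.008 m and angle between each of sample_pot_1, sample_pot_2, objective_can_1, objective_can_2, oil_bottle's own z axis and vertical below 0.12 rad and linear speed of each of sample_pot_1, sample_pot_2, objective_can_1, objective_can_2, oil_bottle below 0.02 m/s); the robot touches nothing.
It fails at once if one of the five things is tipped by more than 0.7 rad (angle between any of sample_pot_1, sample_pot_2, objective_can_1, objective_can_2, oil_bottle's own z axis and vertical above 0.7 rad).
It also fails if it takes over 128 s, if anything falls off the work surface, if the arm or the gripper's body presses on something with over 40 N, if the wrist force passes 120 N, or if a joint passes its speed limit or range.

## Working session

There is one attempt and no reset: what is moved stays moved. The work goes in short steps, Python scripts to look and compute and a tool call to move; the robot and the scene stay as the last step left them, time stands still between calls to the robot, and variables do not carry over. Pictures are saved under pics/ and viewed, at most 14 in all, crops included, and the job is handed in when it is done.

Besides the shell and the picture viewer there is one more tool, called after "Emit:" by a JSON object that holds its "fn" and its "kwargs", one argument or row to a line. step_arm: Moves the arm, as the interface text tells. Its arguments: {"type":"object","properties":{"jaw":{"type":"array"},"offset":{"type":"array"},"turn":{"type":"array"},"force":{"type":"number"}},"required":["jaw","offset","turn"]}

```bash
mkdir -p pics; ls
cat > h.py <<'E'
import numpy as np, cv2
from bench import r
def ray(im,px,z):
    K=np.array(im["camera_matrix"]);R=np.array(im["R"]);t=np.array(im["t"])
    c=-R.T@t; d=R.T@np.linalg.inv(K)@np.array([px[0],px[1],1.])
    return c+d*(z-c[2])/d[2]
def proj(im,X):
    K=np.array(im["camera_matrix"]);p=K@(np.array(im["R"])@np.array(X)+np.array(im["t"]));return p[:2]/p[2]
E
python3 - <<'E'
from h import *
for c in ("top","side"):
    im=r.get_image(c); cv2.imwrite(f"pics/{c}0.png",im["frame"])
    print(c,"cam at",-np.array(im["R"]).T@np.array(im["t"]))
    for n in ["sample_pot_1","objective_can_1","oil_bottle","pot_tray","can_stand","drip_dish","microscope"]:
        z={"sample_pot_1":.03,"objective_can_1":.034,"oil_bottle":.028}.get(n,.01)
        for d in r.look_for(c,n):
            if d["score"]>.2: print(n,round(d["score"],2),np.round(d["at"]),ray(im,d["at"],z).round(3))
print(r.observe())
E
```

```text
pics
top cam at [0.30905138 0.11603397 1.22120451]
sample_pot_1 0.89 [422. 276.] [ 0.424 -0.11   0.03 ]
sample_pot_1 0.72 [176. 301.] [0.37  0.444 0.03 ]
sample_pot_1 0.71 [278. 226.] [0.541 0.216 0.03 ]
sample_pot_1 0.62 [352. 273.] [0.431 0.047 0.03 ]
objective_can_1 0.81 [386. 247.] [ 0.489 -0.03   0.034]
oil_bottle 0.48 [287. 279.] [0.419 0.196 0.028]
pot_tray 0.63 [383. 191.] [ 0.627 -0.029  0.01 ]
can_stand 0.63 [212. 252.] [0.484 0.372 0.01 ]
drip_dish 0.66 [296. 189.] [0.632 0.177 0.01 ]
side cam at [0.08317827 0.9943521  0.45555074]
sample_pot_1 0.91 [301. 332.] [0.372 0.426 0.03 ]
sample_pot_1 0.87 [279. 258.] [0.538 0.197 0.03 ]
sample_pot_1 0.81 [354. 241.] [0.426 0.04  0.03 ]
objective_can_1 0.96 [340. 219.] [ 0.508 -0.077  0.034]
objective_can_1 0.91 [307. 247.] [0.507 0.123 0.034]
oil_bottle 0.65 [330. 271.] [0.417 0.204 0.028]
pot_tray 0.72 [287. 225.] [ 0.645 -0.037  0.01 ]
can_stand 0.95 [256. 310.] [0.49  0.372 0.01 ]
drip_dish 0.57 [245. 258.] [0.629 0.192 0.01 ]
{'time_s': 0.8, 'joints': array([ 1.10736989e+00,  3.50664104e-01,  1.65183005e+00, -2.45032551e-05,
        1.13910129e+00, -8.46259949e-02]), 'qvel': array([-0.00029487, -0.00113111,  0.00112793,  0.00076441, -0.00105632,
        0.0004882 ]), 'effort': array([ 1.73964982e-03, -5.05990827e+01, -2.91639268e+01,  2.43598686e-05,
        5.82789035e-04, -3.41139742e-05]), 'position': array([0.20337564, 0.51098627, 0.23129779]), 'orientation': array([[-9.29112700e-01,  3.69796689e-01,  1.86611185e-05],
       [ 3.69796688e-01,  9.29112700e-01, -1.24434454e-05],
       [-2.19398271e-05, -4.66054332e-06, -1.00000000e+00]]), 'wrist_force': array([-0.38245757,  0.02348955, -0.73749863]), 'moment': array([-0.04114703, -0.01727618,  0.01059451]), 'grip_force': 0.0, 'finger_gap': 1.003372930881061}
```

Run:
```python
import cv2
a=cv2.imread("pics/top0.png"); cv2.imwrite("pics/topc.png",cv2.resize(a[150:350,140:460],None,fx=2.5,fy=2.5,interpolation=cv2.INTER_CUBIC))
```

```text
(no output)
```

View pics/topc.png

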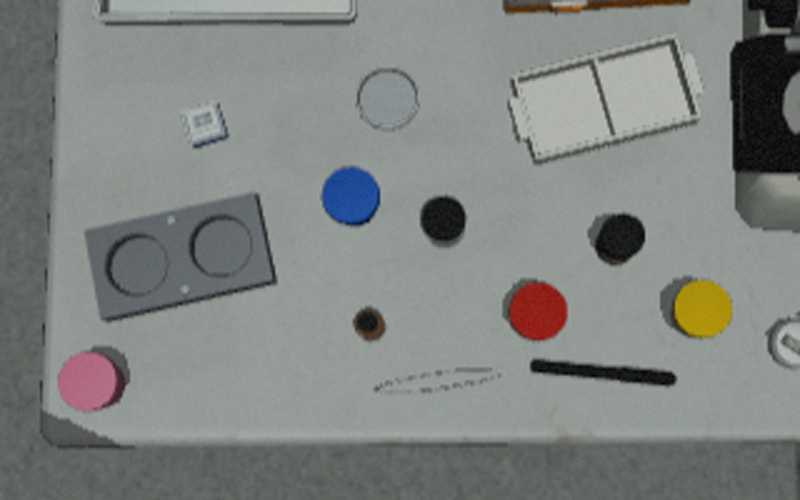

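View pics/side0.png

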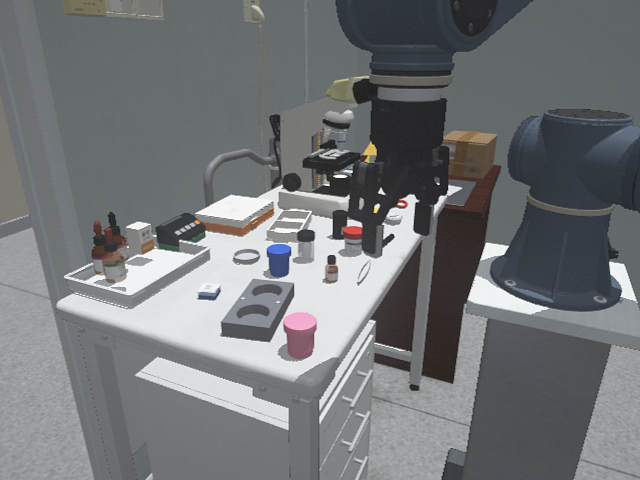

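The top crop shows every thing of the job. In full-image pixels:
- **Sample pots:** red-lidded at (355,274), yellow-lidded at (421,273).
- **Objective cans:** white-bodied at (317,237), black-bodied at (389,244).
- **Oil bottle:** (288,279).
- **Holders:** tray at (383,190), stand at (212,252), dish at (295,189).

Four things are pot-shaped: red, yellow, blue (280,228) and pink (176,302). Red and yellow fit the description; blue and pink are the look-alikes. The enlarged crop confirms this.

Next I fit models to the silhouettes.

```bash
cat > fit.py <<'E'
from h import *
from scipy.optimize import minimize
def cyl(lev): 
    a=np.linspace(0,2*np.pi,40,endpoint=False)
    return [np.vstack([np.c_[R*np.cos(a),R*np.sin(a),0*a+z] for R,z in s]) for s in lev]
def box(x0,x1,y0,y1,h,b=0): return np.array([[x,y,z] for x in(x0,x1) for y in(y0,y1) for z in(b,h)])
M={"pot":cyl([[(.019,0),(.022,.044)],[(.026,.044),(.026,.059)]]),
"can":cyl([[(.018,0),(.018,.06)],[(.02,.052),(.02,.068)]]),
"oil":cyl([[(.0135,0),(.0135,.038),(.009,.043)],[(.009,.043),(.009,.056)]]),
"dish":cyl([[(.028,0),(.031,.014)]]),
"stand":[box(-.042,.042,-.08,.08,.028)],
"tray":[box(-.042,.042,-.08,.08,.028),box(-.02,.02,-.089,.089,.028,.022)]}
S=4
def render(im,m,x,y,th,box_):
    u0,v0,u1,v1=box_; out=np.zeros(((v1-v0)*S,(u1-u0)*S),np.uint8)
    R=np.array([[np.cos(th),-np.sin(th),0],[np.sin(th),np.cos(th),0],[0,0,1]])
    for P in M[m]:
        X=P@R.T+[x,y,0]; C=X@np.array(im["R"]).T+np.array(im["t"]); p=C@np.array(im["camera_matrix"]).T
        p=(p[:,:2]/p[:,2:]-[u0,v0]+.5)*S
        cv2.fillPoly(out,[cv2.convexHull((p*16).astype(np.int32))],255,shift=4)
    return cv2.resize(out,None,fx=1/S,fy=1/S,interpolation=cv2.INTER_AREA)/255.
def fit(im,mask,m,x,y,th=None):
    v,u=np.where(mask); b=(u.min()-20,v.min()-20,u.max()+20,v.max()+20); b=(max(b[0],0),max(b[1],0),min(b[2],640),min(b[3],480))
    t=mask[b[1]:b[3],b[0]:b[2]].astype(float)
    k=3 if th is not None else 2
    f=lambda p:((render(im,m,p[0],p[1],p[2]*10 if k==3 else 0,b)-t)**2).sum()/t.sum()
    p0=np.array([x,y]+([th/10] if k==3 else [])); s=np.vstack([p0]+[p0+.012*np.eye(k)[i] for i in range(k)])
    q=minimize(f,p0,method="Nelder-Mead",options=dict(initial_simplex=s,xatol=2e-4,fatol=1e-4))
    z=q.x.copy(); 
    if k==3: z[2]*=10
    return z,q.fun
E
python3 - <<'E'
from fit import *
for c in ("top","side"):
    im=r.get_image(c)
    for n,m in [("sample_pot_1","pot"),("objective_can_1","can"),("oil_bottle","oil"),("drip_dish","dish"),("can_stand","stand"),("pot_tray","tray"),("microscope",None)]:
        for d in r.silhouettes(c,n):
            if d["score"]<.3: continue
            mk=np.asarray(d["pixels"]); 
            if m is None:
                v,u=np.where(mk); print("scope",u.min(),u.max(),v.min(),v.max(),ray(im,(u.min(),v.max()),.3).round(3),ray(im,(u.min(),v.max()),.0).round(3)); continue
            x,y=ray(im,d["at"],.03)[:2]
            z,e=fit(im,mk,m,x,y,{"stand":.2,"tray":.2}.get(m))
            u,v=map(int,d["at"]); 
            print(c,n,round(d["score"],2),mk.sum(),(u,v),"bgr",im["frame"][v,u],z.round(4),round(e,3))
E
```

```text
top sample_pot_1 0.94 403 (278, 225) bgr [151  72  30] [0.5324 0.2102] 0.09
top sample_pot_1 0.7 450 (419, 273) bgr [ 10 147 176] [ 0.4278 -0.1024] 0.036
top sample_pot_1 0.66 442 (354, 272) bgr [ 19  29 143] [0.4267 0.0432] 0.02
top sample_pot_1 0.62 504 (178, 302) bgr [131 108 177] [0.368  0.4393] 0.02
top objective_can_1 0.73 277 (319, 239) bgr [28 25 27] [0.5102 0.1269] 0.08
top objective_can_1 0.6 298 (390, 246) bgr [32 30 27] [ 0.4927 -0.0325] 0.064
top oil_bottle 0.59 133 (287, 279) bgr [25 29 21] [0.4186 0.1954] 0.03
top drip_dish 0.96 546 (298, 188) bgr [143 143 136] [0.6346 0.1797] 0.021
top pot_tray 0.66 2770 (382, 185) bgr [171 177 175] [ 0.6307 -0.0252  0.2624] 0.017
top pot_tray 0.62 2714 (209, 254) bgr [108 104  99] [0.4835 0.3701 0.218 ] 0.056
side sample_pot_1 0.96 671 (278, 264) bgr [116  76  65] [0.5354 0.2065] 0.056
side sample_pot_1 0.74 504 (351, 240) bgr [145 142 137] [0.4306 0.0388] 0.108
side sample_pot_1 0.57 1251 (300, 332) bgr [111  97 139] [0.3695 0.4373] 0.047
side objective_can_1 0.79 392 (340, 220) bgr [53 53 54] [ 0.4971 -0.0395] 0.113
side objective_can_1 0.61 568 (304, 245) bgr [148 145 143] [0.5127 0.1221] 0.062
side oil_bottle 0.55 271 (328, 272) bgr [65 72 95] [0.4238 0.1845] 0.245
side drip_dish 0.65 316 (246, 258) bgr [225 219 218] [0.639  0.1732] 0.131
side can_stand 0.85 3117 (257, 310) bgr [86 82 81] [0.4862 0.3649 0.2293] 0.016
side pot_tray 0.83 1058 (286, 223) bgr [140 142 142] [ 0.635  -0.0312  0.2637] 0.085
```

Run:
```python
import cv2
a=cv2.imread("pics/top0.png"); cv2.imwrite("pics/topr.png",cv2.resize(a[60:300,340:640],None,fx=2.5,fy=2.5,interpolation=cv2.INTER_CUBIC))
a=cv2.imread("pics/side0.png"); cv2.imwrite("pics/sider.png",cv2.resize(a[60:260,200:460],None,fx=3,fy=3,interpolation=cv2.INTER_CUBIC))
```

```text
(no output)
```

View pics/topr.png

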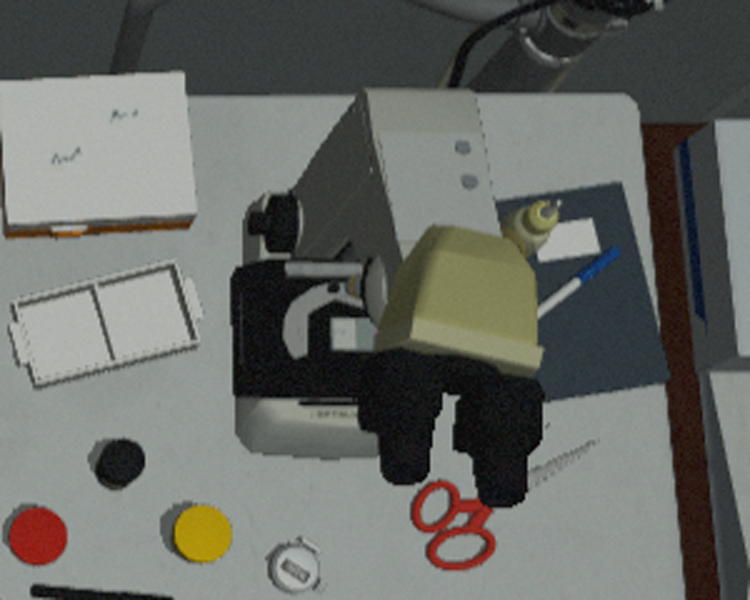

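View pics/sider.png

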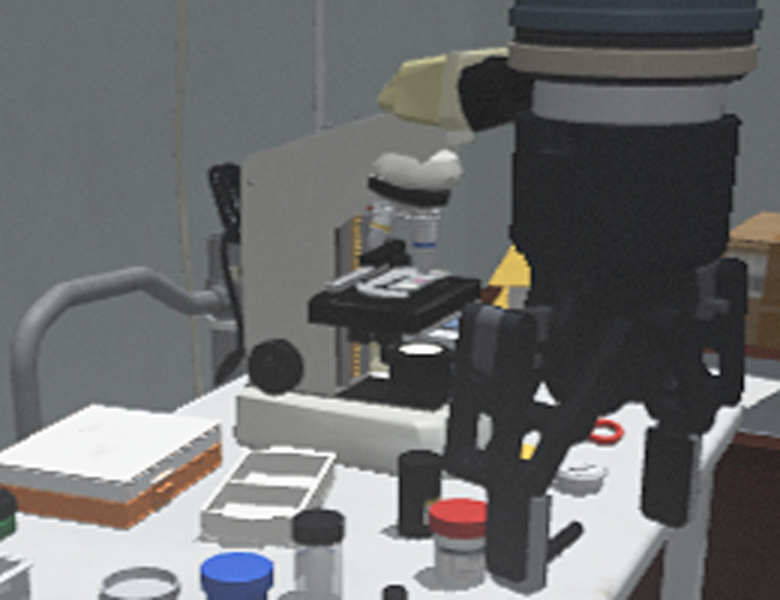

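Run:
```python
from h import *
t=r.get_image("top");s=r.get_image("side")
P=lambda im:np.array(im["camera_matrix"])@np.c_[im["R"],im["t"]]
def tri(a,b):
    a=np.array(a)/2.5+[340,60]; b=np.array(b)/3+[200,60]
    X=cv2.triangulatePoints(P(t),P(s),a.reshape(2,1).astype(float),b.reshape(2,1).astype(float)); X=(X[:3]/X[3]).ravel()
    print(X.round(3), (proj(t,X)-a).round(1),(proj(s,X)-b).round(1))
tri((232,267),(310,297)); tri((247,215),(250,365))
for z in(.13,.15,.17):
    print(z,[ray(t,np.array(p)/2.5+[340,60],z).round(3)[:2] for p in((232,267),(232,395))])
```

```text
[ 0.634 -0.114  0.173] [0.2 0.5] [-0.5 -0.1]
[ 0.709 -0.146  0.093] [-0.4 -0.8] [0.8 0.2]
0.13 [array([ 0.648, -0.123]), array([ 0.536, -0.118])]
0.15 [array([ 0.642, -0.119]), array([ 0.532, -0.114])]
0.17 [array([ 0.636, -0.114]), array([ 0.528, -0.11 ])]
```

Stage edge of the microscope is at about y = -0.112, x 0.53–0.635, z about 0.16, which leaves room. I start with the oil bottle.

Emit:
{"fn": "step_arm", "kwargs": {
  "jaw": [-1,-1,-1,-1,-1,-1,-1,-1,-1],
  "offset": [
    [0.09,-0.133,-0.034],
    [0.09,-0.133,-0.034],
    [0.09,-0.133,-0.034],
    [0.09,-0.133,-0.034],
    [0.09,-0.133,-0.034],
    [0.09,-0.133,-0.034],
    [0.09,-0.133,-0.034],
    [0.09,-0.133,-0.034],
    [0,0,0]
  ],
  "turn": [0,0,0,0,0,0,0,0,0],
  "force": 25
}}

```text
time_s: 2.82
position: [0.4204, 0.1897, 0.1492]
orientation: [[-0.928, 0.373, -0.001], [0.373, 0.928, -0.0], [0.0, -0.001, -1.0]]
wrist_force: [-0.7, -0.1, -0.5]
finger_gap: 0.998
grip_force: 0.0
```

Emit:
{"fn": "step_arm", "kwargs": {
  "jaw": [-1,-1,-1,-1,-1,0.3,1,1,1,1],
  "offset": [
    [0,0.003,-0.11],
    [0,0.003,-0.11],
    [0,0,-0.11],
    [0,0,-0.11],
    [0,0,0],
    [0,0,0],
    [0,0,0],
    [0,0,0],
    [0,0,0],
    [0,0,0]
  ],
  "turn": [0,0,0,0,0,0,0,0,0,0]
}}

```text
time_s: 4.08
position: [0.4198, 0.1937, 0.0185]
orientation: [[-0.929, 0.37, 0.001], [0.37, 0.929, 0.0], [-0.001, 0.001, -1.0]]
wrist_force: [-1.9, -0.8, 9.7]
finger_gap: 0.299
grip_force: 24.2
```

```bash
cat > snap.py <<'E'
import sys
from h import *
n=sys.argv[1]
im=r.get_image("side")["frame"]; cv2.imwrite(f"pics/{n}.png",cv2.resize(im[130:350,180:440],None,fx=2.4,fy=2.4,interpolation=cv2.INTER_CUBIC))
E
python3 snap.py oil
```

```text
(no output)
```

View pics/oil.png

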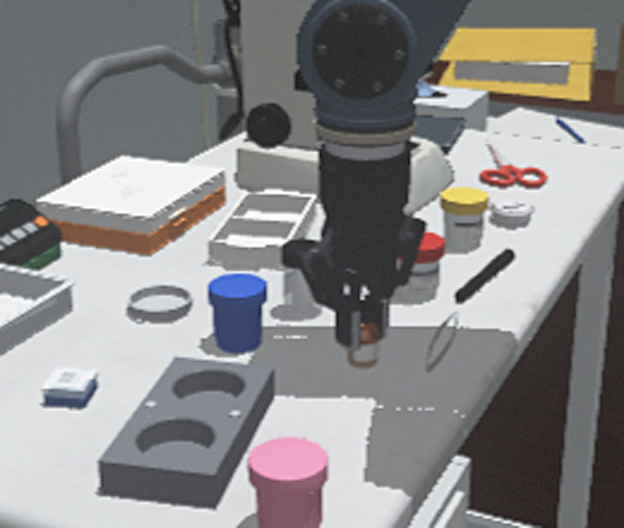

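The bottle at crop (363,345) is held between the pads, upright. Next I carry it to the dish.

Emit:
{"fn": "step_arm", "kwargs": {
  "jaw": [1,1,1,1,1,1,1,1,1],
  "offset": [
    [0,0,0.1],
    [0,0,0.15],
    [0,0,0.15],
    [0.144,-0.011,0],
    [0.144,-0.011,0],
    [0.144,-0.011,0],
    [0.144,-0.011,0],
    [0.144,-0.011,0],
    [0,0,0]
  ],
  "turn": [0,0,0,0,0,0,0,0,0]
}}

```text
time_s: 5.25
position: [0.6372, 0.1765, 0.1374]
orientation: [[-0.929, 0.371, 0.001], [0.371, 0.929, 0.0], [-0.001, 0.0, -1.0]]
wrist_force: [-0.6, 0.5, 0.7]
finger_gap: 0.297
grip_force: 25.2
```

Emit:
{"fn": "step_arm", "kwargs": {
  "jaw": [1,1,1,1,1,1,1],
  "offset": [
    [0,0,-0.11],
    [0,0,-0.11],
    [0,0,-0.11],
    [0,0,-0.03],
    [0,0,-0.02],
    [0,0,-0.005],
    [0,0,0]
  ],
  "turn": [0,0,0,0,0,0,0]
}}

```text
time_s: 6.12
position: [0.6358, 0.1772, 0.0231]
orientation: [[-0.929, 0.37, 0.001], [0.37, 0.929, 0.0], [-0.001, 0.001, -1.0]]
wrist_force: [0.4, 1.2, -0.6]
finger_gap: 0.295
grip_force: 25.2
```

```bash
python3 snap.py oil2
```

```text
(no output)
```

View pics/oil2.png

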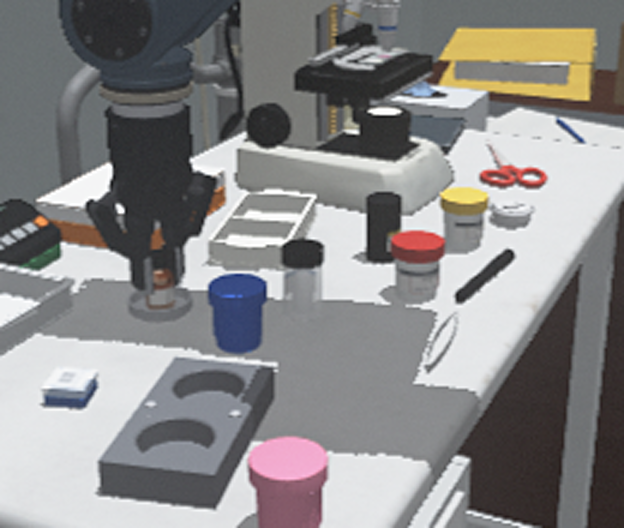

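Emit:
{"fn": "step_arm", "kwargs": {
  "jaw": [1,1,0,-1,-1,-1],
  "offset": [
    [0,0,-0.005],
    [0,0,0],
    [0,0,0],
    [0,0,0],
    [0,0,0.1],
    [0,0,0.16]
  ],
  "turn": [0,0,0,0,0,0]
}}

```text
time_s: 6.92
position: [0.6344, 0.1769, 0.098]
orientation: [[-0.929, 0.37, -0.003], [0.37, 0.929, -0.001], [0.003, -0.002, -1.0]]
wrist_force: [1.6, -1.1, -0.0]
finger_gap: 0.998
grip_force: 0.0
```

Emit:
{"fn": "step_arm", "kwargs": {
  "jaw": [-1,-1,-1,-1,-1,-1,-1,-1],
  "offset": [
    [0,0,0.17],
    [-0.0595,-0.025,0],
    [-0.0595,-0.025,0],
    [-0.0595,-0.025,0],
    [-0.0595,-0.025,0],
    [-0.0595,-0.025,0],
    [-0.0595,-0.025,0],
    [-0.0595,-0.025,0]
  ],
  "turn": [0,-0.325,-0.325,-0.325,-0.325,-0.325,-0.325,-0.325]
}}

```text
time_s: 7.92
position: [0.5098, 0.1244, 0.1497]
orientation: [[0.005, 1.0, 0.0], [1.0, -0.005, 0.0], [0.0, 0.0, -1.0]]
wrist_force: [-0.3, 0.2, 0.7]
finger_gap: 1.0
grip_force: 0.0
```

```bash
python3 snap.py can1
```

```text
(no output)
```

View pics/can1.png

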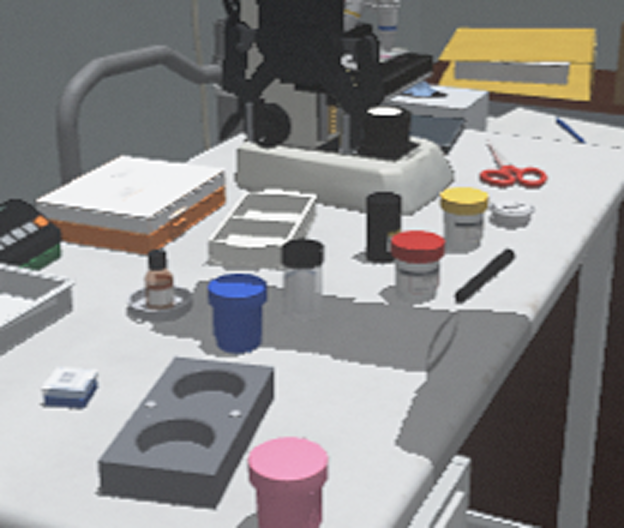

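The bottle stands upright in the dish at crop (158,290). The gripper is over the white can at (302,280).

Emit:
{"fn": "step_arm", "kwargs": {
  "jaw": [-1,-1,-1,-1,-1,0.3,1,1,1],
  "offset": [
    [0,0,-0.11],
    [0,0,-0.11],
    [0,0,-0.11],
    [0,0,-0.043],
    [0,0,0],
    [0,0,0],
    [0,0,0],
    [0,0,0],
    [0,0,0]
  ],
  "turn": [0,0,0,0,0,0,0,0,0],
  "force": 35
}}

```text
time_s: 9.1
position: [0.511, 0.1247, 0.0387]
orientation: [[-0.001, 1.0, 0.001], [1.0, 0.001, 0.0], [0.0, 0.001, -1.0]]
wrist_force: [-1.2, 0.1, 7.1]
finger_gap: 0.444
grip_force: 34.4
```

Emit:
{"fn": "step_arm", "kwargs": {
  "jaw": [1,1,1,1,1,1,1,1,1],
  "offset": [
    [0,0,0.08],
    [0,0,0.15],
    [0,0,0.15],
    [-0.012,0.136,0],
    [-0.012,0.136,0],
    [-0.012,0.136,0],
    [-0.012,0.136,0],
    [-0.012,0.136,0],
    [0,0,0]
  ],
  "turn": [0,0,0,0,0,0,0,0,0]
}}

```text
time_s: 10.22
position: [0.4918, 0.3307, 0.1519]
orientation: [[-0.004, 1.0, 0.0], [1.0, 0.004, 0.0], [0.0, 0.0, -1.0]]
wrist_force: [-0.4, -0.7, -1.2]
finger_gap: 0.443
grip_force: 35.5
```

Emit:
{"fn": "step_arm", "kwargs": {
  "jaw": [1,1,1],
  "offset": [
    [0,0,-0.12],
    [0,0,-0.08],
    [0,0,0]
  ],
  "turn": [0,0,0]
}}

```text
time_s: 10.6
position: [0.4916, 0.3274, 0.0905]
orientation: [[-0.0, 1.0, -0.003], [1.0, 0.0, -0.002], [-0.002, -0.003, -1.0]]
wrist_force: [0.3, 0.9, -0.7]
finger_gap: 0.442
grip_force: 35.5
```

```bash
python3 snap.py can2
```

```text
(no output)
```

View pics/can2.png

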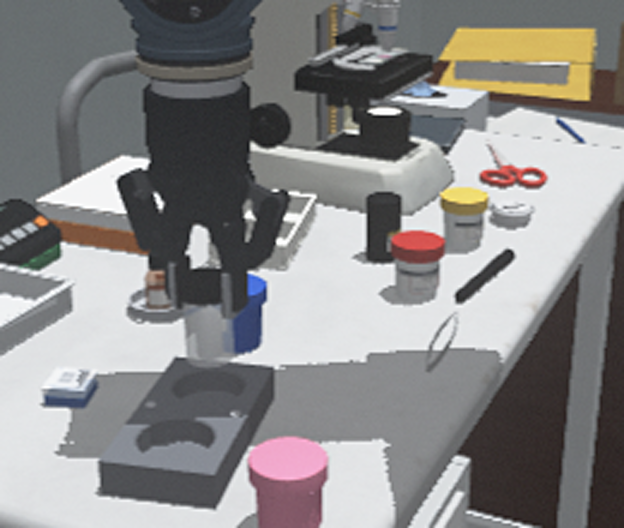

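The white can hangs over the right-hand hole: its bottom is at crop (208,352) and the hole at (208,385).

Emit:
{"fn": "step_arm", "kwargs": {
  "jaw": [1,1,1,1,1],
  "offset": [
    [0,0,-0.06],
    [0,0,-0.05],
    [0,0,-0.02],
    [0,0,-0.015],
    [0,0,0]
  ],
  "turn": [0,0,0,0,0]
}}

```text
time_s: 11.28
position: [0.4924, 0.3286, 0.0482]
orientation: [[-0.001, 1.0, -0.0], [1.0, 0.001, -0.0], [-0.0, -0.0, -1.0]]
wrist_force: [-1.7, 0.1, 0.0]
finger_gap: 0.444
grip_force: 35.5
```

Emit:
{"fn": "step_arm", "kwargs": {
  "jaw": [1,1,0,-1,-1,-1,-1],
  "offset": [
    [0,0,-0.006],
    [0,0,0],
    [0,0,0],
    [0,0,0],
    [0,0,0.08],
    [0,0,0.13],
    [0,0,0.13]
  ],
  "turn": [0,0,0,0,0,0,0]
}}

```text
time_s: 12.15
position: [0.4922, 0.3285, 0.1495]
orientation: [[-0.001, 1.0, -0.0], [1.0, 0.001, -0.0], [-0.0, -0.0, -1.0]]
wrist_force: [0.1, -0.3, 0.3]
finger_gap: 1.0
grip_force: 0.0
```

Emit:
{"fn": "step_arm", "kwargs": {
  "jaw": [-1,-1,-1,-1,-1,-1,-1,-1],
  "offset": [
    [0.002,-0.174,0],
    [0.002,-0.174,0],
    [0.002,-0.174,0],
    [0.002,-0.174,0],
    [0.002,-0.174,0],
    [0,-0.174,0],
    [0,-0.174,0],
    [0,0,0]
  ],
  "turn": [0,0,0,0,0,0,0,0]
}}

```text
time_s: 13.15
position: [0.4954, -0.0395, 0.1486]
orientation: [[0.003, 1.0, 0.0], [1.0, -0.003, -0.0], [-0.0, 0.0, -1.0]]
wrist_force: [-0.1, 1.0, -0.6]
finger_gap: 0.997
grip_force: 0.0
```

```bash
python3 snap.py can3
```

```text
(no output)
```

View pics/can3.png

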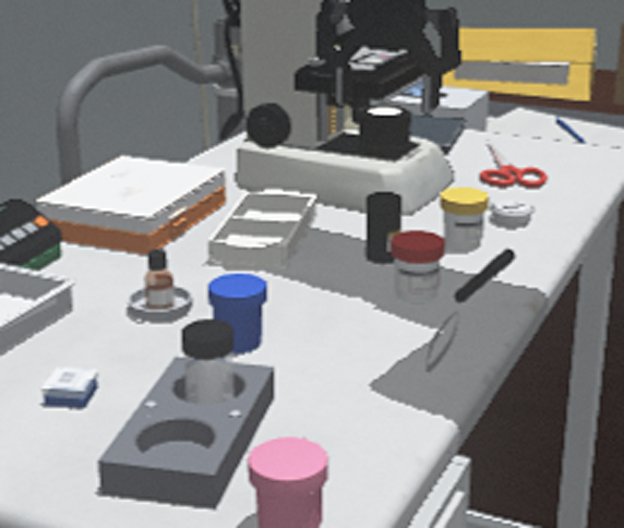

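The white can stands in its hole at crop (208,370). The gripper is now over the black can at (383,228), so I grip it.

Emit:
{"fn": "step_arm", "kwargs": {
  "jaw": [-1,-1,-1,-1,-1,0.3,1,1,1],
  "offset": [
    [0,0.008,-0.11],
    [0,0,-0.11],
    [0,0,-0.11],
    [0,0,-0.04],
    [0,0,0],
    [0,0,0],
    [0,0,0],
    [0,0,0],
    [0,0,0]
  ],
  "turn": [0,0,0,0,0,0,0,0,0]
}}

```text
time_s: 14.32
position: [0.4959, -0.0345, 0.0383]
orientation: [[-0.001, 1.0, 0.001], [1.0, 0.001, -0.0], [-0.0, 0.001, -1.0]]
wrist_force: [-2.1, -0.2, 7.2]
finger_gap: 0.448
grip_force: 34.2
```

Emit:
{"fn": "step_arm", "kwargs": {
  "jaw": [1,1,1],
  "offset": [
    [0,0,0.08],
    [0,0,0.16],
    [0,0,0.18]
  ],
  "turn": [0,0,0]
}}

```text
time_s: 14.7
position: [0.4949, -0.0344, 0.1648]
orientation: [[-0.001, 1.0, -0.001], [1.0, 0.001, 0.0], [0.0, -0.001, -1.0]]
wrist_force: [-0.0, 0.3, -1.3]
finger_gap: 0.451
grip_force: 35.4
```

Emit:
{"fn": "step_arm", "kwargs": {
  "jaw": [1,1,1,1,1,1,1,1,1],
  "offset": [
    [-0.008,0.183,0],
    [-0.008,0.183,0],
    [-0.008,0.183,0],
    [-0.008,0.183,0],
    [-0.008,0.183,0],
    [-0.008,0.183,0],
    [-0.008,0.183,0],
    [-0.008,0.183,0],
    [0,0,0]
  ],
  "turn": [0,0,0,0,0,0,0,0,0]
}}

```text
time_s: 15.82
position: [0.4753, 0.4077, 0.1633]
orientation: [[-0.004, 1.0, 0.0], [1.0, 0.004, 0.001], [0.001, 0.0, -1.0]]
wrist_force: [0.4, -0.6, -0.4]
finger_gap: 0.446
grip_force: 35.4
```

Emit:
{"fn": "step_arm", "kwargs": {
  "jaw": [1,1,1,1,1,1],
  "offset": [
    [0.004,-0.003,-0.12],
    [0,0,-0.12],
    [0,0,-0.09],
    [0,0,-0.035],
    [0,0,-0.018],
    [0,0,0]
  ],
  "turn": [0,0,0,0,0,0]
}}

```text
time_s: 16.58
position: [0.4778, 0.4039, 0.0493]
orientation: [[-0.001, 1.0, 0.001], [1.0, 0.001, 0.0], [0.0, 0.001, -1.0]]
wrist_force: [0.4, -0.5, -0.4]
finger_gap: 0.445
grip_force: 35.4
```

```bash
python3 snap.py can4
```

```text
(no output)
```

View pics/can4.png

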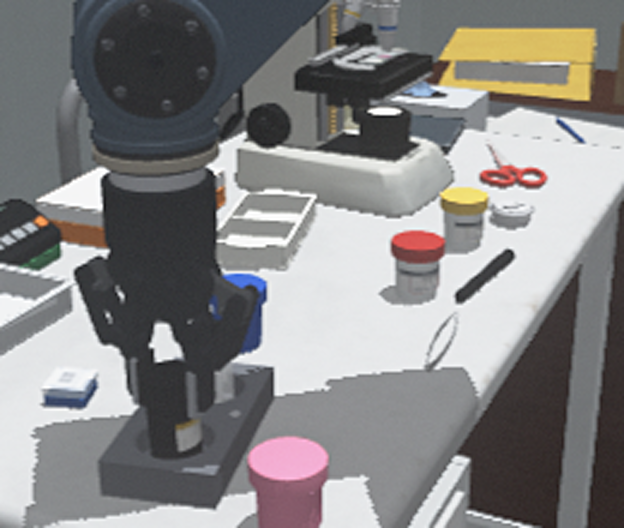

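Emit:
{"fn": "step_arm", "kwargs": {
  "jaw": [1,1,0,-1,-1,-1,-1],
  "offset": [
    [0,0,-0.009],
    [0,0,0],
    [0,0,0],
    [0,0,0],
    [0,0,0.08],
    [0,0,0.13],
    [0,0,0.13]
  ],
  "turn": [0,0,0,0,0,0,0]
}}

```text
time_s: 17.5
position: [0.4772, 0.4038, 0.1489]
orientation: [[-0.001, 1.0, -0.0], [1.0, 0.001, -0.0], [-0.0, -0.0, -1.0]]
wrist_force: [1.0, 0.4, -0.2]
finger_gap: 1.0
grip_force: 0.0
```

Emit:
{"fn": "step_arm", "kwargs": {
  "jaw": [-1,-1,-1,-1,-1,-1,-1,-1],
  "offset": [
    [-0.024,-0.173,0],
    [-0.024,-0.173,0],
    [-0.024,-0.173,0],
    [-0.024,-0.173,0],
    [-0.024,-0.173,0],
    [-0.024,-0.173,0],
    [-0.024,-0.173,0],
    [0,0,0]
  ],
  "turn": [0,0,0,0,0,0,0,0]
}}

```text
time_s: 18.5
position: [0.4267, 0.0383, 0.1481]
orientation: [[0.003, 1.0, 0.0], [1.0, -0.003, -0.0], [-0.0, 0.0, -1.0]]
wrist_force: [0.4, 0.4, -0.0]
finger_gap: 0.998
grip_force: 0.0
```

Emit:
{"fn": "step_arm", "kwargs": {
  "jaw": [-1,-1,-1,-1,-1,0.2,1,1,1],
  "offset": [
    [0.002,0,-0.12],
    [0,0,-0.12],
    [0,0,-0.11],
    [0,0,-0.04],
    [0,0,0],
    [0,0,0],
    [0,0,0],
    [0,0,0],
    [0,0,0]
  ],
  "turn": [0,0,0,0,0,0,0,0,0],
  "force": 25
}}

```text
time_s: 19.62
position: [0.4283, 0.0406, 0.0319]
orientation: [[-0.001, 1.0, 0.002], [1.0, 0.001, 0.0], [0.0, 0.002, -1.0]]
wrist_force: [-2.5, -0.3, 8.2]
finger_gap: 0.594
grip_force: 24.5
```

Emit:
{"fn": "step_arm", "kwargs": {
  "jaw": [1,1,1,1,1,1,1,1,1],
  "offset": [
    [0,0,0.08],
    [0,0,0.14],
    [0,0,0.14],
    [0.13,-0.02,0],
    [0.13,-0.02,0],
    [0.13,-0.02,0],
    [0.13,-0.02,0],
    [0.13,-0.02,0],
    [0,0,0]
  ],
  "turn": [0,0,0,0,0,0,0,0,0]
}}

```text
time_s: 20.75
position: [0.6243, 0.0101, 0.1391]
orientation: [[-0.0, 1.0, 0.002], [1.0, 0.0, -0.0], [-0.0, 0.002, -1.0]]
wrist_force: [-0.7, 1.2, -0.2]
finger_gap: 0.59
grip_force: 26.4
```

Emit:
{"fn": "step_arm", "kwargs": {
  "jaw": [1,1,1,1,1],
  "offset": [
    [0,0,-0.1],
    [0,0,-0.1],
    [0,0,-0.09],
    [0,0,-0.04],
    [0,0,0]
  ],
  "turn": [0,0,0,0,0]
}}

```text
time_s: 21.38
position: [0.6222, 0.0107, 0.0399]
orientation: [[-0.001, 1.0, -0.001], [1.0, 0.001, 0.0], [0.0, -0.001, -1.0]]
wrist_force: [0.0, 0.1, -0.2]
finger_gap: 0.59
grip_force: 26.4
```

```bash
python3 snap.py pot1
```

```text
(no output)
```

View pics/pot1.png

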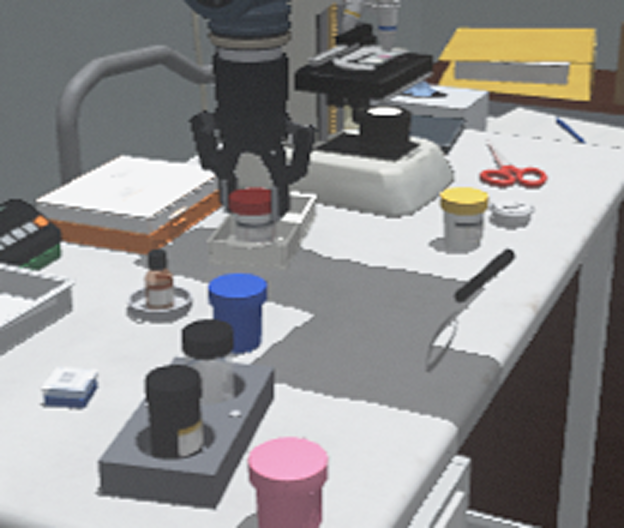

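Both cans stand in their holes, at crop (175,410) and (208,360). The red pot is in the left bay at (253,220), just above the floor. I lower it, release, and go on to the yellow pot.

Emit:
{"fn": "step_arm", "kwargs": {
  "jaw": [1,1,0,-1,-1,-1,-1],
  "offset": [
    [0,0,-0.014],
    [0,0,0],
    [0,0,0],
    [0,0,0],
    [0,0,0.08],
    [0,0,0.15],
    [0,0,0.15]
  ],
  "turn": [0,0,0,0,0,0,0]
}}

```text
time_s: 22.3
position: [0.6224, 0.0106, 0.1509]
orientation: [[-0.001, 1.0, -0.0], [1.0, 0.001, 0.0], [0.0, -0.0, -1.0]]
wrist_force: [0.2, -0.3, 0.0]
finger_gap: 0.999
grip_force: 0.0
```

Emit:
{"fn": "step_arm", "kwargs": {
  "jaw": [-1,-1,-1,-1,-1,-1,-1],
  "offset": [
    [-0.162,0,0],
    [-0.162,0,0],
    [-0.162,0,0],
    [-0.162,0,0],
    [0,-0.19,0],
    [0,-0.19,0],
    [0,0,0]
  ],
  "turn": [0,0,0,0,0,0,0]
}}

```text
time_s: 23.18
position: [0.4283, -0.1063, 0.15]
orientation: [[0.003, 1.0, 0.001], [1.0, -0.003, -0.001], [-0.001, 0.001, -1.0]]
wrist_force: [-0.3, -0.2, 0.2]
finger_gap: 1.003
grip_force: 0.0
```

Emit:
{"fn": "step_arm", "kwargs": {
  "jaw": [-1,-1,-1,-1,-1,0.2,1,1,1],
  "offset": [
    [0,0,-0.12],
    [0,0,-0.12],
    [0,0,-0.11],
    [0,0,-0.04],
    [0,0,0],
    [0,0,0],
    [0,0,0],
    [0,0,0],
    [0,0,0]
  ],
  "turn": [0,0,0,0,0,0,0,0,0]
}}

```text
time_s: 24.3
position: [0.4287, -0.1036, 0.0337]
orientation: [[-0.001, 1.0, 0.002], [1.0, 0.001, -0.001], [-0.001, 0.002, -1.0]]
wrist_force: [-2.3, 0.4, 8.4]
finger_gap: 0.587
grip_force: 24.5
```

Emit:
{"fn": "step_arm", "kwargs": {
  "jaw": [1,1,1,1,1,1,1,1,1,1],
  "offset": [
    [0,0,0.08],
    [0,0,0.14],
    [0,0.14,0.14],
    [0,0.14,0],
    [0.144,0,0],
    [0.144,0,0],
    [0.144,0,0],
    [0.144,0,0],
    [0.144,0,0],
    [0,0,0]
  ],
  "turn": [0,0,0,0,0,0,0,0,0,0]
}}

```text
time_s: 25.55
position: [0.646, -0.0194, 0.1407]
orientation: [[-0.001, 1.0, 0.001], [1.0, 0.001, -0.0], [-0.0, 0.001, -1.0]]
wrist_force: [-0.1, 0.2, -0.1]
finger_gap: 0.584
grip_force: 26.5
```

Emit:
{"fn": "step_arm", "kwargs": {
  "jaw": [1,1,1,1,1],
  "offset": [
    [0,-0.06,0],
    [0,-0.065,0],
    [0,0,-0.1],
    [0,0,-0.1],
    [0,0,0]
  ],
  "turn": [0,0,0,0,0]
}}

```text
time_s: 26.18
position: [0.6425, -0.058, 0.0792]
orientation: [[0.0, 1.0, -0.004], [1.0, -0.0, 0.001], [0.001, -0.004, -1.0]]
wrist_force: [-1.2, 0.4, 0.9]
finger_gap: 0.587
grip_force: 26.5
```

```bash
python3 snap.py pot2
```

```text
(no output)
```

View pics/pot2.png

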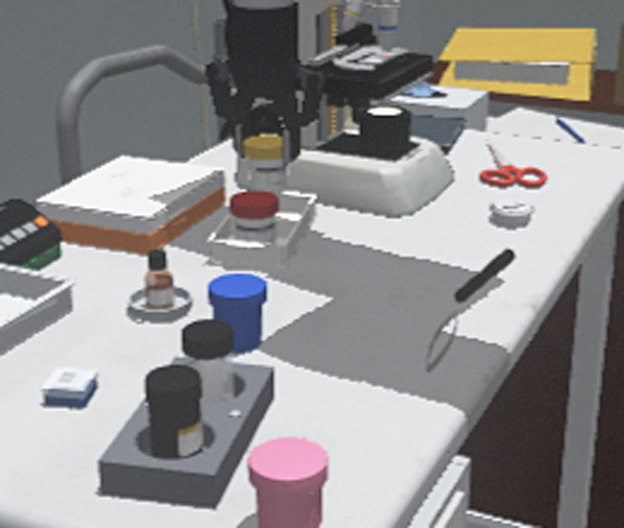

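The yellow pot hangs over the right bay at crop (265,170) and the red pot sits flat at (253,222). I lower the yellow one and release it.

Emit:
{"fn": "step_arm", "kwargs": {
  "jaw": [1,1,1,1,1,0,-1,-1],
  "offset": [
    [0,-0.006,-0.06],
    [0,0,-0.05],
    [0,0,-0.02],
    [0,0,-0.007],
    [0,0,0],
    [0,0,0],
    [0,0,0],
    [0,0,0]
  ],
  "turn": [0,0,0,0,0,0,0,0]
}}

```text
time_s: 27.22
position: [0.6443, -0.0587, 0.0398]
orientation: [[-0.001, 1.0, 0.0], [1.0, 0.001, -0.0], [-0.0, 0.0, -1.0]]
wrist_force: [-0.2, 0.6, -1.1]
finger_gap: 0.979
grip_force: 0.0
```

Emit:
{"fn": "step_arm", "kwargs": {
  "jaw": [-1,-1,-1,-1,-1,-1,-1,-1,-1],
  "offset": [
    [0,0,0.08],
    [0,0,0.15],
    [0,0,0.15],
    [-0.16,0.03,0],
    [-0.16,0.05,0],
    [-0.16,0.05,0],
    [-0.16,0.05,0],
    [-0.16,0.05,0],
    [0,0,0]
  ],
  "turn": [0,0,0,0,0,0,0,0,0]
}}

```text
time_s: 28.35
position: [0.4016, 0.011, 0.1537]
orientation: [[-0.002, 1.0, -0.001], [1.0, 0.002, 0.0], [0.0, -0.001, -1.0]]
wrist_force: [1.9, -0.1, 0.6]
finger_gap: 1.001
grip_force: 0.0
```

```bash
python3 snap.py fin
python3 - <<'E'
from fit import *
H={"pot":("sample_pot_1",.004),"can":("objective_can_1",.008),"oil":("oil_bottle",.004)}
base={k:[p.copy() for p in v] for k,v in M.items()}
for c in("top","side"):
    im=r.get_image(c)
    for m,(n,z0) in H.items():
        M[m]=[p+[0,0,z0] for p in base[m]]
        for d in r.silhouettes(c,n):
            if d["score"]>.3:
                x,y=ray(im,d["at"],.04)[:2]; z,e=fit(im,np.asarray(d["pixels"]),m,x,y); print(c,n,np.round(d["at"]),z.round(3),round(e,2))
E
```

```text
top sample_pot_1 [399. 182.] [ 0.643 -0.057] 0.04
top sample_pot_1 [177. 303.] [0.367 0.439] 0.04
top sample_pot_1 [365. 184.] [0.622 0.013] 0.02
top sample_pot_1 [281. 228.] [0.533 0.21 ] 0.06
top objective_can_1 [226. 248.] [0.492 0.33 ] 0.03
top objective_can_1 [196. 255.] [0.474 0.406] 0.04
top oil_bottle [293. 188.] [0.635 0.179] 0.11
side sample_pot_1 [282. 256.] [0.53  0.214] 0.2
side sample_pot_1 [288. 219.] [0.628 0.003] 0.23
side sample_pot_1 [292. 207.] [ 0.65  -0.071] 0.98
side objective_can_1 [250. 299.] [0.484 0.392] 0.18
side oil_bottle [244. 246.] [0.641 0.171] 0.06
```

View pics/fin.png

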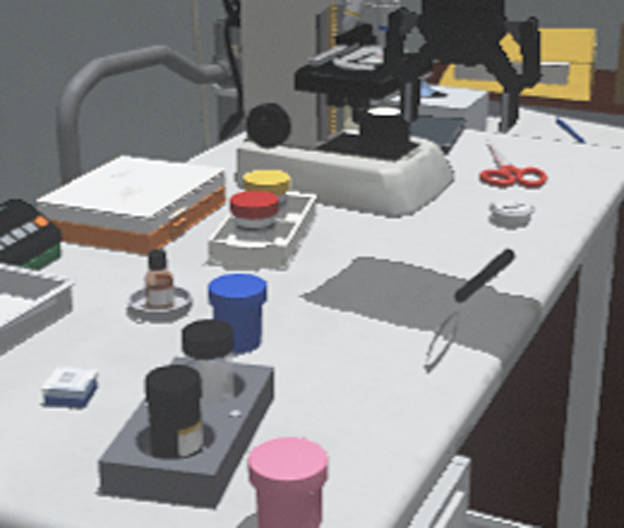

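All five stand upright in their holders. In the top-camera fits every one is within about 7 mm of its target.

```bash
python3 -c "
from bench import r
print(r.close_job())"
```

```text
the job is handed in; nothing more can be done
None
```

The job is handed in: both pots are in the tray bays, both cans in the stand holes and the oil bottle in the dish, all upright, released and within tolerance in the last camera check; the hand-in gave no verdict.

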